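# Swing the closet lamp over the scrub brush

## Task

Swing the arm of the little lamp round on its post until the lamp head is right above the small round bamboo scrub brush, then let go so that it stays there lighting the brush. Leave the scrub brush, the black grout brush and the shoehorn lying where they are.

Things in the scene. Friction and masses are not known exactly. Their poses are not given: they have to be found in the camera images.
- lamp: Fixed grey lamp base, a disc 110 mm across and 20 mm high, with a thin 18 mm upright post at its centre. Origin: on the post axis at the work surface; z up. Base and post do not move. The arm's hub on the post ends 175 mm above the surface.
- lamp_arm (a joint): Angle (rad) of the lamp's level arm about the upright post. At 0 the arm points along the base's own -x; growing values turn it counter-clockwise seen from above, so the head's centre lies at 160 mm x (-cos q, -sin q) in the base's frame. Stops at -1.6 and 1.4. Friction holds it wherever it is let go; it takes about 2 N sideways at the head to move it.
- lamp_knob (a point): Centre of the upright black round grip on top of the lamp head, 20 mm across and 50 mm tall (165 to 215 mm above the surface). It stands on the centre of the head, a grey round disc 76 mm across whose underside is 137 mm above the surface. The grip is fixed to the arm and moves on a level circle of radius 160 mm about the post; being round, it can turn between the fingers.
- brush_mid (a point): The loose bamboo scrub brush, standing on its bristles: round, 60 mm across, 62 mm high, with a small button on top. Point: on its axis, 31 mm above the surface. It stands about 160 mm (up to 15 mm more or less) from the post axis, within the arm's swing.
- grout_mid (a point): A loose black plastic grout brush, about 150 mm long, 22 mm wide, 30 mm high, lying bristles down near the lamp. Point: its middle, half-way up. Not to be moved.
- shoehorn_mid (a point): A loose short stainless shoehorn, about 163 mm long, 43 mm wide, 8 mm high, lying flat near the lamp. Point: near its middle, 2 mm above the surface. Not to be moved.
Things that resemble listed ones, but are neither listed nor needed, are in the scene too. Of the things that look like the part that bears brush_mid, take the one that is farthest to the robot's left at the start.

How it is judged:
At the end, for the whole second after the job is handed in: The centre of the lamp head is within 30 mm, seen from above, of the centre of the bamboo scrub brush, the arm is at rest, and the scrub brush, grout brush and shoehorn are each within 20 mm of where they lay at the start (horizontal distance between lamp_knob and brush_mid below 0.03 m and velocity of joint lamp_arm between -0.05 and 0.05 rad/s and distance of each of brush_mid, grout_mid, shoehorn_mid from where it was at the start of the episode below 0.02 m); the robot touches nothing.
It fails at once if the scrub brush, grout brush or shoehorn is shifted by more than 20 mm (distance of any of brush_mid, grout_mid, shoehorn_mid from where it was at the start of the episode above 0.02 m).
It also fails if it takes over 38 s, if anything falls off the work surface, if the arm or the gripper's body presses on something with over 40 N, if the wrist force passes 120 N, or if a joint passes its speed limit or range.

## Robot

A 6-joint arm with a two-finger parallel gripper is mounted at the origin on the work surface. World frame = base frame: x ahead of the robot, y to its left, z up, the work surface at z = 0. Lengths are in m, angles in rad, forces in N, time in s.
With the tool pointing down it reaches from about 0.2 to 0.875 m from the base axis. Payload 3.4 kg.
Tool frame: the origin (TCP) lies between the finger pads; the fingertips stand 25 mm ahead of it and the grasp point (between the pads) lies 6 mm ahead of it (r.nose_length is the z of the fingertips in the tool frame, in m); z points along the fingers, x is the direction in which the jaws open and shut, and the axes are right-handed (so a half turn about z gives the same grasp; the last joint's range is limited). The gripper opens to 94 mm and grips with 3 to 60 N. Pads are 16 mm wide; open, the fingers measure 119 mm over their backs; the gripper's body (75 mm by 177 mm) begins 78 mm behind the grasp point.
Start: joints at [1.044, 0.276, 1.505, -0, 1.361, -0.121], TCP at [0.227, 0.528, 0.23] pointing down, gripper open.
Joint ranges: [-2.89, 2.89], [-0.75, 2.08], [0.22, 2.7], [-1.18, 4.32], [0.11, 2.71], [-2.7, 2.7]. Speed limits (rad/s): [2.57, 2.57, 3.14, 3.14, 3.14, 3.14].

## Interface

Orientations are given as a unit quaternion [w, x, y, z].
In Python, from plant import r, gripper_to, inverse_kinematics, vision, models, telemetry gives the robot as it stands. Calls block until the motion is done:
- r.move_to(position, orientation): joint-space move of the TCP to a pose.
- r.move_l(position, rot=None, vel=0.15, guard=None): straight line of the TCP; rot=None keeps the orientation; vel is the mean speed in m/s. With guard (N) it stops when the force on the tool has changed by that much, and returns True; else False.
- r.movej(angles): joint-space move.
- gripper_to(opening, f_grip=None): finger opening in m; f_grip is the grip in N (None keeps the last); returns when the fingers have stopped.
- r.hold(seconds).
- inverse_kinematics(position, orientation): joint angles nearest the present ones, or None.
- vision.snapshot(name): name is "scene" or "top"; returns the picture (384x512x3 uint8, red, green, blue); there is no depth.
- vision.get_calibration(name): a dict with "fx", "fy", "cx", "cy" (pixels), "position" and "orientation" of the camera in the world. Camera axes: x right, y down, z forward; pixel columns grow to the right and rows downward; lengths in m; the calibration is good to about 2 mm. A picture is of the moment at which its call begins. get_calibration takes no time and is no camera call.
A pose or a line that the arm cannot do raises r.PlanningError and nothing moves.
- r.sign_off(): hands the job in, once; it reports no verdict.
Trained networks look in the newest picture that a camera, given by its name, has taken for a name from the list of things; names that differ only in an ending like _2 or _b are one class to them, and where a whole thing is asked for, a point or a joint stands for the part that bears it (a point fixed in the world has none). Each returns a list of dicts, best first, with "score" (0 to 1); they miss things now and then, are a little off and sometimes report something else, mostly with a low value. They report only what shows in the picture. A call takes as long as a camera call. They do not tell look-alikes from the thing itself.
- models.boxes_of(thing, camera): "at" ([x, y, z] in m, in world coordinates, good to about 4 mm: the middle of the surface that is visible of it).
- models.regions_of(thing, camera): "pixels" (384x512 bool, what is visible of it).
- models.mark_of(thing, camera): "at" ([x, y, z] in m, in world coordinates, good to about 4 mm: a listed point, or the origin of a listed thing).
Readings, each from a call of its own:
- telemetry.current_t(): time.
- telemetry.current_joints(): joint angles.
- telemetry.current_dq(): joint speeds.
- telemetry.current_joint_efforts(): joint torques, N m.
- telemetry.current_ee_pos(): TCP position.
- telemetry.current_tool_rot(): TCP orientation.
- telemetry.current_wrist_force(): force on the tool from outside, world axes, zero at the start.
- telemetry.current_torque(): the same for the moment, N m.
- telemetry.current_opening(): finger opening in m.
Only numpy, scipy, OpenCV 4.12 (cv2) and the standard library are available. Lean on these libraries where they do the work, as an engineer would, in place of code of your own. Each camera call takes 0.05 s, during which the arm holds its last target.

## Working session

There is one attempt and no reset: what is moved stays moved. The work goes in short steps, each a Python script; the robot and the scene stay as the last script left them, time stands still between calls to the robot, and variables do not carry over. Pictures are saved under pics/ and viewed, and the job is handed in when it is done.

```bash
mkdir -p pics; ls
python3 - <<'E'
from plant import r, vision, models, telemetry
import cv2, numpy as np
for c in ["scene","top"]:
    im=vision.snapshot(c); cv2.imwrite(f"pics/{c}0.png",im[:,:,::-1])
    k=vision.get_calibration(c); print(c,{a:np.round(b,3).tolist() for a,b in k.items()})
    for n in ["lamp","lamp_knob","brush_mid","grout_mid","shoehorn_mid"]:
        print(n,[(np.round(d["at"],3).tolist(),round(d["score"],2)) for d in models.mark_of(n,c)])
print(telemetry.current_t(), r.nose_length)
E
```

```text
pics
scene {'fx': 466.341, 'fy': 466.341, 'cx': 257.127, 'cy': 186.311, 'position': [1.026, -0.466, 0.826], 'orientation': [-0.362, 0.86, 0.33, -0.141]}
lamp [([0.6, 0.048, 0.002], 0.71)]
lamp_knob [([0.442, 0.095, 0.19], 0.56)]
brush_mid [([0.748, 0.142, 0.031], 0.92), ([0.346, 0.072, 0.027], 0.92), ([0.586, 0.214, 0.028], 0.81)]
grout_mid [([0.489, 0.171, 0.012], 0.72)]
shoehorn_mid [([0.462, -0.05, 0.005], 0.98)]
top {'fx': 458.57, 'fy': 458.57, 'cx': 257.869, 'cy': 194.567, 'position': [0.391, 0.04, 0.958], 'orientation': [-0.063, 0.71, -0.698, 0.067]}
lamp [([0.596, 0.048, -0.002], 0.98)]
lamp_knob [([0.443, 0.094, 0.192], 0.71)]
brush_mid [([0.347, 0.073, 0.032], 0.76), ([0.59, 0.213, 0.029], 0.74), ([0.746, 0.139, 0.032], 0.64)]
grout_mid [([0.489, 0.168, 0.008], 0.56)]
shoehorn_mid [([0.461, -0.053, 0.004], 0.73), ([0.597, 0.047, -0.0], 0.2)]
0.6 0.025
```

Run:
```python
from plant import vision
import cv2, numpy as np
from scipy.spatial.transform import Rotation as R
for c in ["scene","top"]:
    im=cv2.imread(f"pics/{c}0.png"); k=vision.get_calibration(c)
    q=k["orientation"]; Rm=R.from_quat([q[1],q[2],q[3],q[0]]).as_matrix()
    for n,p in dict(lamp=[.598,.048,0],knob=[.4425,.0945,.19],A=[.747,.14,.031],B=[.3465,.0725,.031],C=[.588,.2135,.031],g=[.489,.17,.015],s=[.4615,-.052,.002]).items():
        v=Rm.T@(np.array(p)-k["position"]); u=(k["fx"]*v[0]/v[2]+k["cx"],k["fy"]*v[1]/v[2]+k["cy"]); print(c,n,np.round(u))
        if n=="C": x,y=map(int,u)
    crop=im[max(0,y-60):y+60,max(0,x-75):x+75]
    cv2.imwrite(f"pics/{c}0c.png",cv2.resize(crop,None,fx=5,fy=5,interpolation=cv2.INTER_CUBIC))
```

```text
scene lamp [270. 242.]
scene knob [232. 138.]
scene A [350. 244.]
scene B [201. 176.]
scene C [312. 192.]
scene g [269. 187.]
scene s [197. 236.]
top lamp [252. 181.]
top knob [222. 248.]
top A [210. 109.]
top B [237. 302.]
top C [172. 181.]
top g [192. 230.]
top s [299. 246.]
```

View pics/scene0.png

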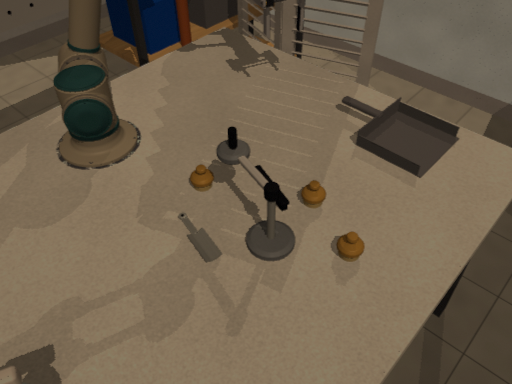

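View pics/top0.png

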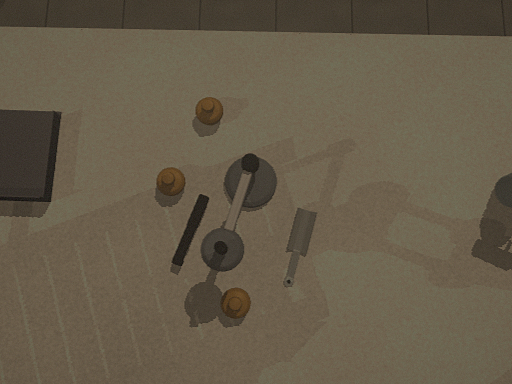

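```bash
sleep 1; ls pics
```

```text
scene0.png
scene0c.png
top0.png
top0c.png
```

View crop.

View pics/top0c.png

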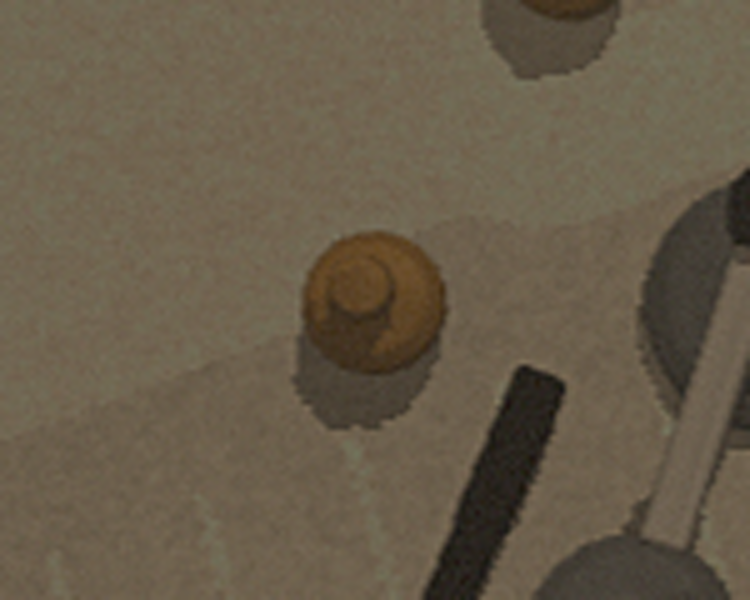

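Run:
```python
import numpy as np
from plant import inverse_kinematics as ik, telemetry
P=np.array([.598,.048]);K=np.array([.4425,.0945]);C=np.array([.588,.2135])
d=K-P;print(np.hypot(*d),np.degrees(np.arctan2(d[1],d[0])));e=C-P;print(np.hypot(*e),np.degrees(np.arctan2(e[1],e[0])))
a0=np.arctan2(d[1],d[0]);a1=np.arctan2(e[1],e[0])
print(telemetry.current_tool_rot())
# tool down, jaw axis yaw psi (direction of tool x)
for psi in np.radians(np.arange(-180,180,30)):
    q=[0,np.cos(psi/2),np.sin(psi/2),0]
    out=[]
    for a in np.linspace(a0,a1,3):
        p=P+.16*np.array([np.cos(a),np.sin(a)])
        s=ik([*p,.203],q); out.append(None if s is None else np.round(s,2).tolist())
    print(round(np.degrees(psi)),out)
```

```text
0.16230372762201117 163.35147494382926
0.16580183955553687 93.45777668592117
[-4.23025939e-05  8.35105205e-01  5.50090260e-01  3.68191274e-05]
-180 [None, None, None]
-150 [[0.05, 0.11, 1.79, -0.0, 1.24, 2.67], None, None]
-120 [[0.05, 0.11, 1.79, -0.0, 1.24, 2.15], [0.2, 0.22, 1.65, -0.0, 1.27, 2.3], [0.23, 0.36, 1.44, -0.0, 1.34, 2.32]]
-90 [[0.05, 0.11, 1.79, -0.0, 1.24, 1.63], [0.2, 0.22, 1.65, -0.0, 1.27, 1.77], [0.23, 0.36, 1.44, -0.0, 1.34, 1.8]]
-60 [[0.05, 0.11, 1.79, -0.0, 1.24, 1.1], [0.2, 0.22, 1.65, -0.0, 1.27, 1.25], [0.23, 0.36, 1.44, -0.0, 1.34, 1.28]]
-30 [[0.05, 0.11, 1.79, -0.0, 1.24, 0.58], [0.2, 0.22, 1.65, -0.0, 1.27, 0.73], [0.23, 0.36, 1.44, -0.0, 1.34, 0.75]]
0 [[0.05, 0.11, 1.79, -0.0, 1.24, 0.05], [0.2, 0.22, 1.65, -0.0, 1.27, 0.2], [0.23, 0.36, 1.44, -0.0, 1.34, 0.23]]
30 [[0.05, 0.11, 1.79, -0.0, 1.24, -0.47], [0.2, 0.22, 1.65, -0.0, 1.27, -0.32], [0.23, 0.36, 1.44, -0.0, 1.34, -0.3]]
60 [[0.05, 0.11, 1.79, -0.0, 1.24, -0.99], [0.2, 0.22, 1.65, -0.0, 1.27, -0.84], [0.23, 0.36, 1.44, -0.0, 1.34, -0.82]]
90 [[0.05, 0.11, 1.79, -0.0, 1.24, -1.52], [0.2, 0.22, 1.65, -0.0, 1.27, -1.37], [0.23, 0.36, 1.44, -0.0, 1.34, -1.34]]
120 [[0.05, 0.11, 1.79, -0.0, 1.24, -2.04], [0.2, 0.22, 1.65, -0.0, 1.27, -1.89], [0.23, 0.36, 1.44, -0.0, 1.34, -1.87]]
150 [[0.05, 0.11, 1.79, -0.0, 1.24, -2.56], [0.2, 0.22, 1.65, -0.0, 1.27, -2.42], [0.23, 0.36, 1.44, -0.0, 1.34, -2.39]]
```

The three look-alike bamboo brushes in the top view are at px (172,181), (210,109) and (237,302). I take the one at (172,181), at about (0.588, 0.214). It is farthest to the robot's left, it is 0.166 m from the post (the others are 0.175 and 0.25 m), and the crop shows a round bamboo brush with a button. In the top view, the lamp post is at (252,181), the head and knob at (222,248), the black grout brush at (192,230) and the shoehorn at (299,246). Both views agree on the knob, within about 2 mm, at z ≈ 0.19.

```bash
cat > h.py <<'E'
import numpy as np, cv2
from plant import r, gripper_to, vision, models, telemetry as T
P=np.array([.598,.048]);K=np.array([.4425,.0945]);C=np.array([.588,.2135])
ang=lambda v:np.arctan2(v[1],v[0])
a0=ang(K-P);a1=ang(C-P)
def quat(a):
    s=a-np.pi/2; return [0,np.cos(s/2),np.sin(s/2),0]
E
python3 - <<'E'
from h import *
r.move_to([*K,.30],quat(a0))
print(T.current_t())
print(r.move_l([*K,.205],vel=.1,guard=8),T.current_wrist_force())
gripper_to(0.0,f_grip=15)
print(T.current_t(),T.current_opening(),T.current_wrist_force(),T.current_ee_pos())
im=vision.snapshot("scene"); cv2.imwrite("pics/g1.png",cv2.resize(im[80:260,140:380,::-1],None,fx=3,fy=3))
E
```

```text
2.3833
False [-0.7933535  -0.42190501 -0.0694882 ]
4.6083 0.019773601067414548 [-0.12247748 -0.15753706  1.12115126] [0.44249458 0.09464193 0.20498002]
```

View pics/g1.png

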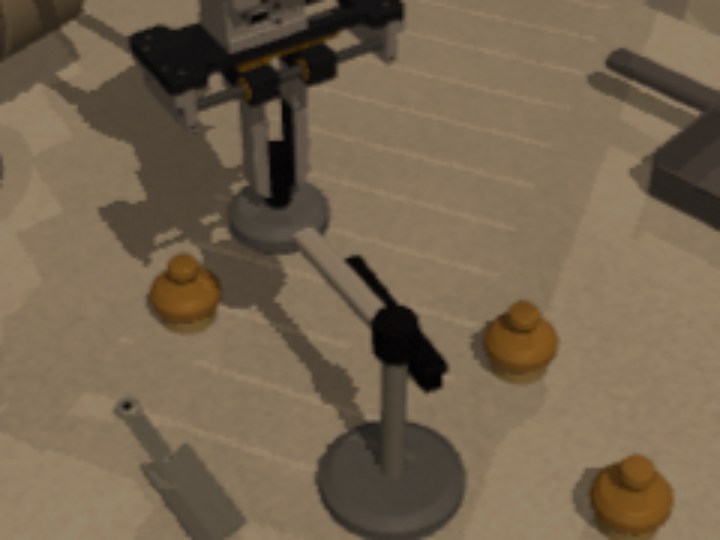

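The knob is held between the fingers at crop px (280,170), with an opening of 19.8 mm, which matches the 20 mm grip. Next I swing the arm.

Run:
```python
from h import *
for a in np.linspace(a0,a1,9)[1:]:
    p=P+.161*np.array([np.cos(a),np.sin(a)])
    g=r.move_l([*p,.205],rot=quat(a),vel=.06,guard=25)
    print(round(T.current_t(),2),np.round(T.current_wrist_force(),1),g,round(T.current_opening(),4))
    if g: break
else:
    gripper_to(0.06); r.hold(.2)
    print(r.move_l([*p,.31],vel=.15,guard=8))
    q=[.42,.30]; r.move_l([*q,.33],vel=.2)
    for c in ["scene","top"]:
        im=vision.snapshot(c); cv2.imwrite(f"pics/{c}2.png",im[:,:,::-1])
        for n in ["lamp_knob","brush_mid","grout_mid","shoehorn_mid"]:
            print(c,n,[(np.round(d["at"],3).tolist(),round(d["score"],2)) for d in models.mark_of(n,c)])
    print(T.current_t(),T.current_wrist_force())
```

```text
5.22 [-4.1  3.6  2.5] False 0.0197
5.78 [-3.9  3.8  2.5] False 0.0199
6.33 [-4.   5.3  1.2] False 0.0196
6.89 [-2.8  4.7  2.7] False 0.0196
7.45 [-1.4  4.4  1.6] False 0.0197
8.01 [-2.   4.9  0.4] False 0.0195
8.57 [-0.9  5.3  0.4] False 0.0197
9.12 [0.3 4.9 0.8] False 0.0198
False
scene lamp_knob [([0.588, 0.21, 0.189], 0.88), ([0.49, 0.17, 0.014], 0.36)]
scene brush_mid [([0.344, 0.077, 0.026], 0.97), ([0.748, 0.142, 0.03], 0.86), ([0.586, 0.214, 0.03], 0.83)]
scene grout_mid [([0.49, 0.172, 0.012], 0.81)]
scene shoehorn_mid [([0.463, -0.051, 0.004], 0.73)]
top lamp_knob [([0.588, 0.205, 0.192], 0.68)]
top brush_mid [([0.346, 0.073, 0.031], 0.97), ([0.588, 0.216, 0.028], 0.66), ([0.749, 0.144, 0.034], 0.61)]
top grout_mid [([0.486, 0.168, 0.014], 0.57)]
top shoehorn_mid [([0.462, -0.051, 0.004], 0.72)]
12.5667 [-0.28953057  0.65283823 -0.09194158]
```

View pics/scene2.png

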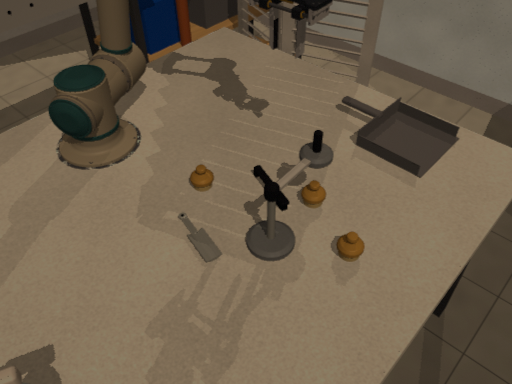

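View pics/top2.png

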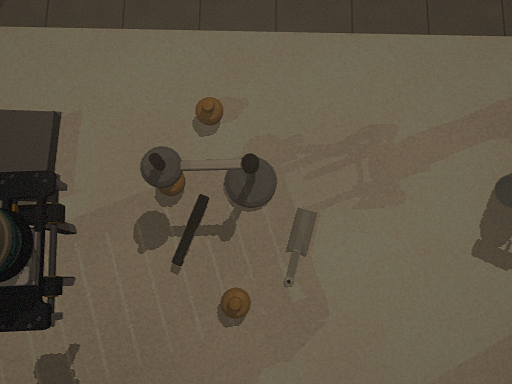

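The scene view shows the head at (316,154) above the brush at (313,194). The top view shows the head at (161,167), partly covering the brush at (172,182), and that offset is parallax. The grout brush and shoehorn have not moved, and the gripper is well clear.

Run:
```python
from h import *
r.hold(.3); print(T.current_t(), T.current_wrist_force()); r.sign_off()
```

```text
12.8667 [ 0.34057636 -0.71204781 -1.33067185]
the job is handed in; nothing more can be done
```

I gripped the lamp's knob, swung the arm about 70° round its post until the head was over the leftmost bamboo brush, let go, moved clear and handed the job in at about 12.9 s.

**Head over the brush:** the last measurements put the knob at about (0.588, 0.208) and the brush at about (0.587, 0.215). That is roughly 7 mm apart (4–11 mm depending on the camera), against the 30 mm limit.

**Other items:** in both cameras the scrub brush, grout brush and shoehorn were within about 3 mm of where they started, which is within measurement noise.

**Arm at rest:** I didn't measure the arm's speed. I released it from a standstill and relied on the joint's friction to hold it.

**Forces:** the pushing force stayed around 5–7 N, and the gripper was touching nothing at the end. No check failed. The only oddity was a low-score (0.36) false detection of the knob, lying on the grout brush, in the scene camera.

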